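# Open the pigment chest's combination padlock and hold it up

## Robot

A 6-joint arm with a two-finger parallel gripper is mounted at the origin on the work surface. World frame = base frame: x ahead of the robot, y to its left, z up, the work surface at z = 0. Lengths are in m, angles in rad, forces in N, time in s.
With the tool pointing down it reaches from about 0.275 to 0.85 m from the base axis. Payload 19 kg.
Tool frame: the origin (TCP) lies on the centre line of the jaws, within the pads' length; the fingertips stand 25 mm ahead of it and the grasp point (between the pads) lies 6 mm ahead of it; z points along the fingers, x is the direction in which the jaws open and shut, and the axes are right-handed (so a half turn about z gives the same grasp; the last joint's range is limited). The gripper opens to 85 mm and grips with 20 to 120 N. Pads are 22 mm wide; open, the fingers measure 114 mm over their backs; the gripper's body (76 mm by 85 mm) begins 54 mm behind the grasp point. The pads swing forward as they close: fully open they stand 13 mm farther back than shut.
Start: joints at [1.192, 0.15, 1.437, -0, 1.554, -0.134], TCP at [0.139, 0.558, 0.256] pointing down, gripper open.
Joint ranges: [-2.8, 2.8], [-0.68, 2.1], [0.12, 2.68], [-1.39, 4.53], [0.16, 2.79], [-2.81, 2.81]. Speed limits (rad/s): [1.89, 1.89, 2.22, 3.01, 3.01, 3.01].

## Interface

Orientations are given as a 3x3 rotation matrix whose columns are the frame's x, y, z axes.
In Python, from cell import r gives the robot as it stands. The module is installed in compiled form; this text tells all that it offers.
- The arm moves only by the tool step_arm, never from a script. Its argument "series" is a list of rows, each a list of 2 entries, a list of its own where there are three numbers: the shift along the tool's x, y, z normalised to -1 to 1, where 1 is 2.5 cm, then the turn about the tool's z normalised to -1 to 1, where 1 is 0.12 rad. In form: [[[x, y, z], spin], ...]. A call has 1 to 5 rows; each row shifts and turns the commanded pose from where the row before left it, along the tool's axes as they then stand; what a row does not reach is not made up. A row lasts 1/10 s, in which the tool goes at most 50 mm and 8.59 degrees, less where a joint would pass 70% of its speed; a pose out of reach is approached as far as the arm can. A call with a number of a shift or a turn outside -1 to 1 is refused whole. A call with a gripper value outside its range is refused whole. "fingers" is the opening, from 0 (shut) to 1 (fully open), set as the call begins (left out, the last holds). The fingers move at their own pace and stop on an object; "squeeze" is the grip in N (left out, the last holds). Time passes only in rows, so rows that do not move let the fingers close. It gives the time, the measured TCP pose, the force and the opening at its end, in the units of the state.
- r.get_obs(): the state, without advancing time (a new reading comes with each control period).
- r.read_camera(name): name is "side" or "top"; returns the picture (480x640x3 uint8, red, green, blue); there is no depth.
- r.calibration(name): a dict with "K" (3x3 intrinsics, pixels), "world_to_cam" (4x4, takes a point from world to camera coordinates). Camera axes: x right, y up, looking along -z (the intrinsics and any distortion apply to the point x, -y, -z); pixel columns grow to the right and rows downward; lengths in m; the calibration is good to about 2 mm. A picture is of the moment at which its call begins. calibration takes no time and is no camera call.
- r.hand_in(): hands the job in, once; it reports no verdict.
The state is a dict: "clock": time; "joints": joint angles; "qd": joint speeds; "joint_torque": joint torques, N m; "position": TCP position; "eef_rot": TCP orientation; "force": force on the tool from outside, world axes, zero at the start; "ft_torque": the same for the moment, N m; "finger_gap": finger opening in m.
Only numpy, scipy, OpenCV 4.12 (cv2) and the standard library are available. Lean on these libraries where they do the work, as an engineer would, in place of code of your own. Each camera call takes 0.05 s, during which the arm holds its last target. There are 200 camera calls.

## Task

The grey chest of glaze pigments is shut with a big brass combination padlock that lies dial-up in its seat on the chest. With the lock in its seat, turn the dial clockwise through its clicks until its pointed end sits in the click at the ridge on the lock's face, and only then pull the shackle out to its stop so that it leaves the staple. Then lift the open lock off the chest, level and dial up, at least 10 cm above its seat, and finish while still holding it there, shackle open; leave everything else standing where it is.

Things in the scene. Friction and masses are not known exactly. Their poses are not given: they have to be found in the camera images.
- lock_center (a point): centre of the padlock's loose brass body, 16 mm above its underside: 66 mm along x, 60 along y, 32 thick (z up); whole lock about 0.5 kg. The shackle leaves the -x face. The black dial is on the top face, above this point. The +y and -y sides are free to grasp from above, over the middle 40 mm of x and down to the underside.
- lock_index (a point): small raised brass ridge on the lock's top face at the middle of its -x (shackle) edge, 28 mm from the dial's axis: the mark the dial's pointed end must point to
- dial_grip (a point): centre of the dial's grip bar, 31.5 mm above lock_center: bar 36 mm long (its x), 13 thick (y), 22 high, on a 44 mm disc whose face is 11 mm below this point. Its pointed end (-x, 4 mm steel line on top) must point to the index ridge: the axes then agree with lock_center's. Clicks (detents) every 0.349 rad, about 0.05 N m, one exactly at the ridge; it stays in a click.
- dial (a joint): angle of the dial in the lock, rad: 0 with the pointed end at the index ridge (the shackle is freed within about 0.15 of it and blocked elsewhere); grows as the dial turns clockwise seen from above. Starts at about -1.6 to -0.6; range -2.8 to 1.0.
- shackle_bow (a point): middle of the U-shaped shackle's cross bar, 83 mm from lock_center along the lock's -x, at the same height, 30 mm above the chest's top. Round bar of 9 mm, along the lock's y, straight over its middle 26 mm; the U is 35 mm wide inside, with 38 mm free between the bar and the staple. Axes as lock_center's.
- shackle (a joint): how far the shackle is pulled out along the lock's -x, m: 0 shut, 0.026 at the stop; about 2 N of friction, stays where it is left. From 0.020 on the left (+y) leg has left the staple and the lock can be lifted straight up.
- seat (a point): centre of the floor of the lock's seat on the chest, 94 mm above the table; axes as the chest's. lock_center is 16 mm above it while seated. Pedestal 50 mm wide along y; low stops hold the lock's ends and corners with about 2 mm play, up to 16 mm above this floor. The staple, 3 to 9 mm off the lock's -x face round the left leg, reaches 29 mm above the floor.
- chest: the grey steel chest, fixed to the table, 268 x 288 x 80 mm; origin at the centre of its underside, below the seat; x from the shackle side to the far side, z up
- test_cup_rim (a point): bystander: small white cup on the chest's far left corner, 48 mm wide and 45 high, at the centre of its mouth
- cone_stand: bystander: terracotta spike on a 44 mm foot, 45 mm high, on the chest's far right corner, origin under its centre
- mug: bystander: black mug, 86 mm wide and 80 high, left of the chest, origin under its centre
- fluted_pot: bystander: white fluted pot, 80 mm wide and 70 high, right of the chest, origin under its centre
- bottle: bystander: clear bottle, 60 mm wide and 150 high, far right, origin under its centre
- bowl: bystander: white bowl, 130 mm wide and 60 high, far left, origin under its centre
- brush: bystander: brush 170 mm long lying near right, origin under its middle

How it is judged:
By the outcome, as a careful person would: the job done as asked, in the order asked, and still so for the second after the job is handed in, while the arm keeps its last pose, push and grip.
It also fails if it takes over 56 s, if anything falls off the work surface, if the arm or the gripper's body presses on something with over 40 N, if the wrist force passes 120 N, or if a joint passes its speed limit or range.

## Working session

There is one attempt and no reset: what is moved stays moved. The work goes in short steps, Python scripts to look and compute and a tool call to move; the robot and the scene stay as the last step left them, time stands still between calls to the robot, and variables do not carry over. Pictures are saved under pics/ and viewed, about 8 in all and at most 12, crops included, and the job is handed in when it is done.

Besides the shell and the picture viewer there is one more tool, called after "Call:" as name(argument=value, ...) on one line, values as JSON. step_arm: Moves the arm, as the interface text tells. Scaled input: -1 to 1 covers 2.5 cm each way for a shift and 0.12 rad each way for a turn. Its arguments: {"type":"object","properties":{"series":{"type":"array","items":{"type":"array"}},"fingers":{"type":"number"},"squeeze":{"type":"number"}},"required":["series"]}

```bash
mkdir -p pics; cat > h.py <<'E'
import numpy as np, cv2
from cell import r
def cap(n,f):
    im=r.read_camera(n); cv2.imwrite('pics/'+f,im[:,:,::-1]); return im
def ray(n,u,v):
    c=r.calibration(n); K=np.array(c['K']); T=np.array(c['world_to_cam'])
    d=np.linalg.inv(K)@[u,v,1]; d=np.array([d[0],-d[1],-d[2]])
    R=T[:3,:3]; return -R.T@T[:3,3], R.T@d
def onz(n,u,v,z):
    o,d=ray(n,u,v); return o+d*(z-o[2])/d[2]
def proj(n,p):
    c=r.calibration(n); K=np.array(c['K']); T=np.array(c['world_to_cam'])
    q=T[:3,:3]@np.array(p)+T[:3,3]; q=K@[q[0],-q[1],-q[2]]; return q[:2]/q[2]
def two(uv1,uv2):
    o1,d1=ray('top',*uv1);o2,d2=ray('side',*uv2)
    s=np.linalg.lstsq(np.c_[d1,-d2],o2-o1,rcond=None)[0]
    a=o1+s[0]*d1;b=o2+s[1]*d2; return (a+b)/2,np.linalg.norm(a-b)
E
python3 - <<'E'
from h import *
a=cap('top','t0.png');b=cap('side','s0.png')
for n in('top','side'): print(r.calibration(n))
print(r.get_obs())
E
```

```text
{'K': array([[549.78868882,   0.        , 316.98628653],
       [  0.        , 549.78868882, 245.83383104],
       [  0.        ,   0.        ,   1.        ]]), 'world_to_cam': array([[-0.01424969, -0.99989166, -0.00369042, -0.00314492],
       [ 0.99871406, -0.0144123 ,  0.04860558, -0.54658764],
       [-0.0486535 , -0.00299306,  0.99881123, -1.55688684],
       [ 0.        ,  0.        ,  0.        ,  1.        ]])}
{'K': array([[597.29318914,   0.        , 321.36777026],
       [  0.        , 597.29318914, 227.44594397],
       [  0.        ,   0.        ,   1.        ]]), 'world_to_cam': array([[ 0.99942076, -0.033318  , -0.00693289, -0.55219905],
       [ 0.02732975,  0.66437875,  0.74689622, -0.11379503],
       [-0.02027903, -0.74665306,  0.66490449, -1.39003237],
       [ 0.        ,  0.        ,  0.        ,  1.        ]])}
{'clock': 0.1, 'joints': array([ 1.19198598e+00,  1.50969423e-01,  1.43795230e+00,  9.50291131e-06,
        1.55377969e+00, -1.33974234e-01]), 'qd': array([ 2.38265581e-04,  2.27676663e-05, -1.60527527e-03, -1.01988160e-04,
       -1.93161279e-03, -2.35510370e-03]), 'joint_torque': array([ 4.53685221e-03, -7.14366174e+01, -5.71802652e+01, -7.72988142e-05,
        6.91882538e-03, -8.20631976e-05]), 'position': array([0.13931209, 0.55767935, 0.25572407]), 'eef_rot': array([[ 2.42397257e-01,  9.70176991e-01, -4.18866813e-04],
       [ 9.70176461e-01, -2.42397568e-01, -1.02664681e-03],
       [-1.09756141e-03, -1.57518351e-04, -9.99999385e-01]]), 'force': array([ 0.17205492, -0.08834803,  0.4044681 ]), 'ft_torque': array([ 0.011906  , -0.0397421 ,  0.00902369]), 'finger_gap': 0.08564209439294326}
```

View pics/t0.png

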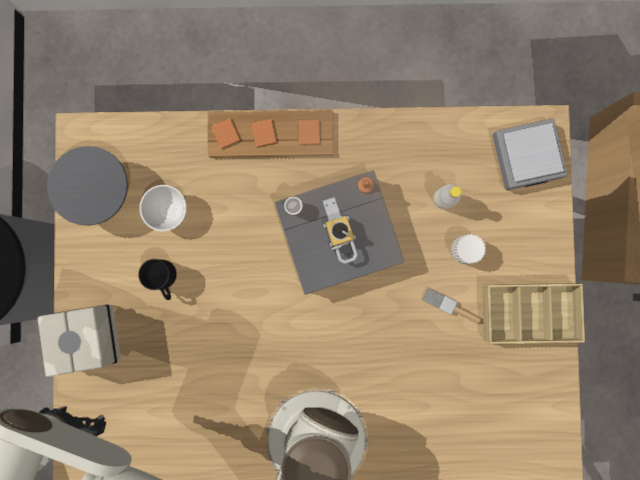

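View pics/s0.png

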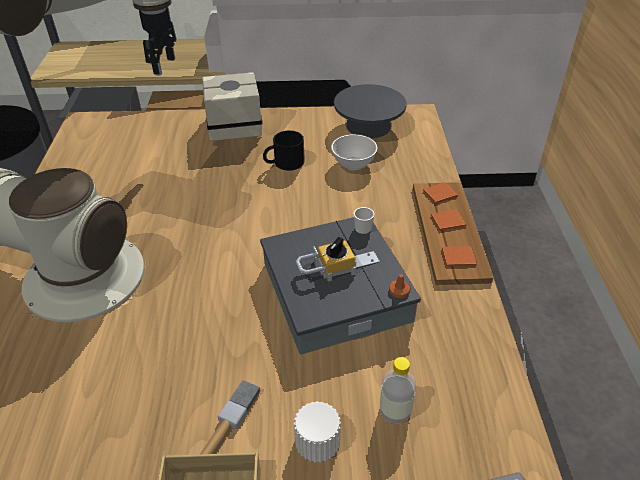

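The top view shows the lock at about (341,232) with its shackle toward the near side (345,258), and the chest rotated by about 15-20°. The side view shows the lock at (337,257) and the dial bar at (337,246). Next I measure and zoom in.

```bash
python3 - <<'E'
from h import *
a=cv2.imread('pics/t0.png');b=cv2.imread('pics/s0.png')
A=cv2.resize(a[190:275,305:385],None,fx=5,fy=5,interpolation=cv2.INTER_CUBIC)
B=cv2.resize(b[225:290,290:370],None,fx=5,fy=5,interpolation=cv2.INTER_CUBIC)
C=np.zeros((425,800,3),np.uint8);C[:425,:400]=A;C[:325,400:]=B
cv2.imwrite('pics/c0.png',C)
# chest top outline: dark gray pixels
hsv=cv2.cvtColor(a,cv2.COLOR_BGR2HSV)
m=((hsv[:,:,1]<50)&(hsv[:,:,2]<115)).astype(np.uint8)
m[:160]=0;m[310:]=0;m[:,:265]=0;m[:,415:]=0
m=cv2.morphologyEx(m,cv2.MORPH_CLOSE,np.ones((15,15)))
c=max(cv2.findContours(m,0,2)[0],key=cv2.contourArea)
rc=cv2.minAreaRect(c);print(rc)
P=[onz('top',u,v,.08)[:2] for u,v in cv2.boxPoints(rc)];P=np.array(P);print(P.round(4),P.mean(0),[np.linalg.norm(P[i]-P[i-1]) for i in range(4)],[np.arctan2(*(P[i]-P[i-1])[::-1]) for i in range(4)])
y=((hsv[:,:,0]>15)&(hsv[:,:,0]<32)&(hsv[:,:,1]>150)&(hsv[:,:,2]>90)).astype(np.uint8)
y[:210]=0;y[255:]=0;y[:,:320]=0;y[:,365:]=0
pts=cv2.findNonZero(cv2.morphologyEx(y,cv2.MORPH_CLOSE,np.ones((5,5))));rr=cv2.minAreaRect(pts);print(rr)
P=np.array([onz('top',u,v,.122)[:2] for u,v in cv2.boxPoints(rr)]);print(P.round(4),P.mean(0))
E
```

```text
((339.1213073730469, 231.9386749267578), (96.76775360107422, 103.7328872680664), 71.93952178955078)
[[ 0.6654  0.1029]
 [ 0.7503 -0.1695]
 [ 0.4961 -0.2464]
 [ 0.4124  0.0238]] [ 0.58101613 -0.07229744] [np.float64(0.26505260039862405), np.float64(0.28532498859449534), np.float64(0.26563951046115597), np.float64(0.2829496804181301)] [np.float64(0.3028835687364359), np.float64(-1.2684885624196065), np.float64(-2.8476545227079817), np.float64(1.8710625609200164)]Traceback (most recent call last):
  File "<stdin>", line 17, in <module>
cv2.error: OpenCV(4.12.0) /io/opencv/modules/imgproc/src/convhull.cpp:143: error: (-215:Assertion failed) total >= 0 && (depth == CV_32F || depth == CV_32S) in function 'convexHull'
```

View pics/c0.png

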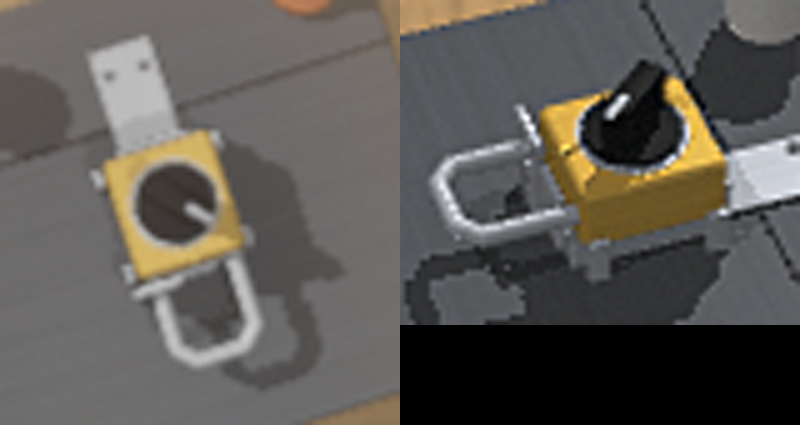

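The crop shows the dial disc centre at about (176,202), which is full-image (340,230). The steel line runs (187,205) to (212,223), toward the shackle's right side. The shackle bar is near crop (207,355).

```bash
python3 - <<'E'
from h import *
f=lambda u,v:(u/5+305-.4,v/5+190-.4); g=lambda u,v:((u-400)/5+290-.4,v/5+225-.4)
print('body corners c', np.mean([onz('top',*f(*p),.126) for p in [(100,160),(208,130),(243,245),(133,278)]],0))
Q=[onz('top',*f(*p),.126)[:2] for p in [(100,160),(208,130),(243,245),(133,278)]]
for i,j in((3,0),(2,1),(2,3),(1,0)): d=Q[j]-Q[i];print(np.linalg.norm(d),np.arctan2(d[1],d[0]))
print('disc',onz('top',*f(176,202),.1305), onz('side',*g(635,128),.1305), two(f(176,202),g(635,128)))
a,b=onz('top',*f(187,205),.1525),onz('top',*f(212,223),.1525);print('line',a,b,np.arctan2(*(b-a)[1::-1]))
print('bow',onz('top',*f(207,357),.110),'seat pred from chest',)
for n,pt in(('side',[.581,-.072,.1305]),('top',[.581,-.072,.1305])): print(n,proj(n,pt))
a=cv2.imread('pics/t0.png');b=cv2.imread('pics/s0.png')
for n,im,x0,y0,x1,y1 in(('top',a,320,210,365,255),('side',b,310,235,365,285)):
  h=cv2.cvtColor(im,cv2.COLOR_BGR2HSV); m=((h[:,:,0]>12)&(h[:,:,0]<35)&(h[:,:,1]>110)).astype(np.uint8)
  k=np.zeros_like(m);k[y0:y1,x0:x1]=1;m*=k;p=cv2.findNonZero(m);print(n,len(p),cv2.minAreaRect(p))
  if n=='top':
    P=np.array([onz('top',u,v,.124)[:2] for u,v in cv2.boxPoints(cv2.minAreaRect(p))]);d=P-np.roll(P,1,0);print(P.mean(0),np.linalg.norm(d,axis=1),np.arctan2(d[:,1],d[:,0]))
E
```

```text
body corners c [ 0.58159876 -0.06979452  0.126     ]
0.06514935194155674 0.25692079342905916
0.06393830376798446 0.27766527583091294
0.06092649042669112 1.8480957952319894
0.059587570225049805 1.8279975500748902
disc [ 0.58184426 -0.07228612  0.1305    ] [ 0.58322217 -0.07175422  0.1305    ] (array([ 0.58250314, -0.07226341,  0.13092978]), np.float64(0.001379953607574606))
line [ 0.57849953 -0.07713314  0.1525    ] [ 0.56891124 -0.08999791  0.1525    ] -2.2112910544259834
bow [ 0.50003071 -0.08831834  0.11      ] seat pred from chest
side [335.55491933 250.31021115]
top [339.69704659 230.31981472]
top 236 ((339.4000244140625, 230.6999969482422), (24.349536895751953, 22.452171325683594), 71.56504821777344)
[ 0.58053012 -0.07144337] [0.06480639 0.05976726 0.06483825 0.05964185] [ 0.30585488 -1.26268287 -2.83767095  1.87838227]
side 572 ((336.50006103515625, 256.5000305175781), (28.861738204956055, 34.1975212097168), 75.96376037597656)
```

```bash
cat > p.py <<'E'
import sys
from h import *
def plan(p,yaw,n):
    o=r.get_obs(); R=np.array(o['eef_rot']); q=np.array(o['position']); y=np.arctan2(R[1,0],R[0,0])
    d=np.array(p)-q; s=-(yaw-y); s=(s+np.pi)%(2*np.pi)-np.pi
    rows=[]
    for i in range(n):
        a=y-s*i/n; X=np.array([np.cos(a),np.sin(a),0]);Y=np.array([np.sin(a),-np.cos(a),0])
        v=d/n; rows.append([[round(float(v@X)/.025,2),round(float(v@Y)/.025,2),round(float(-v[2])/.025,2)],round(s/n/.12,2)])
    print('pos',q.round(4),'yaw',round(y,3),'t',o['clock'],'F',np.array(o['force']).round(1),'gap',round(o['finger_gap'],4),'tilt',R[:2,2].round(4))
    for i in range(0,n,5): print(str(rows[i:i+5]).replace(' ',''))
if __name__=='__main__':
    a=[float(x) for x in sys.argv[1:]]; plan(a[:3],a[3],int(a[4]))
E
python3 p.py .582 -.072 .24 -.583 25
```

```text
pos [0.1393 0.5577 0.2557] yaw 1.326 t 0.1 F [ 0.2 -0.1  0.4] gap 0.0856 tilt [-0.0004 -0.001 ]
[[[-0.81,0.93,0.03],np.float64(0.64)],[[-0.73,0.99,0.03],np.float64(0.64)],[[-0.65,1.04,0.03],np.float64(0.64)],[[-0.57,1.09,0.03],np.float64(0.64)],[[-0.49,1.13,0.03],np.float64(0.64)]]
[[[-0.4,1.16,0.03],np.float64(0.64)],[[-0.31,1.19,0.03],np.float64(0.64)],[[-0.22,1.21,0.03],np.float64(0.64)],[[-0.13,1.23,0.03],np.float64(0.64)],[[-0.03,1.23,0.03],np.float64(0.64)]]
[[[0.06,1.23,0.03],np.float64(0.64)],[[0.16,1.22,0.03],np.float64(0.64)],[[0.25,1.21,0.03],np.float64(0.64)],[[0.34,1.18,0.03],np.float64(0.64)],[[0.43,1.15,0.03],np.float64(0.64)]]
[[[0.52,1.12,0.03],np.float64(0.64)],[[0.6,1.08,0.03],np.float64(0.64)],[[0.68,1.03,0.03],np.float64(0.64)],[[0.76,0.97,0.03],np.float64(0.64)],[[0.83,0.91,0.03],np.float64(0.64)]]
[[[0.9,0.85,0.03],np.float64(0.64)],[[0.96,0.77,0.03],np.float64(0.64)],[[1.01,0.7,0.03],np.float64(0.64)],[[1.06,0.62,0.03],np.float64(0.64)],[[1.11,0.54,0.03],np.float64(0.64)]]
```

Call:
step_arm(series=[[[-0.86, 1, 0], 0], [[-0.86, 1, 0], 0], [[-0.86, 1, 0], 0], [[-0.86, 1, 0], 0], [[-0.86, 1, 0], 0]], fingers=0.5)

```text
clock: 0.6
position: [0.235, 0.422, 0.256]
eef_rot: [[0.242, 0.97, -0.0], [0.97, -0.242, -0.0], [-0.0, -0.0, -1.0]]
force: [0.4, 0.2, 0.7]
finger_gap: 0.0426
```

Call:
step_arm(series=[[[-0.86, 1, 0], 0], [[-0.86, 1, 0], 0], [[-0.86, 1, 0], 0], [[-0.86, 1, 0], 0], [[-0.86, 1, 0], 0]])

```text
clock: 1.1
position: [0.3303, 0.2874, 0.2562]
eef_rot: [[0.242, 0.97, -0.0], [0.97, -0.242, -0.0], [-0.0, -0.0, -1.0]]
force: [0.3, 1.5, 0.0]
finger_gap: 0.0427
```

```bash
sed -i 's/round(s\/n\/.12,2)/round(float(s\/n\/.12),2)/' p.py; python3 p.py .582 -.072 .22 -.583 16
```

```text
pos [0.3303 0.2874 0.2562] yaw 1.326 t 1.1 F [0.3 1.5 0. ] gap 0.0427 tilt [-0.0001 -0.0002]
[[[-0.72,0.83,0.09],0.99],[[-0.62,0.91,0.09],0.99],[[-0.5,0.97,0.09],0.99],[[-0.38,1.03,0.09],0.99],[[-0.26,1.07,0.09],0.99]]
[[[-0.13,1.09,0.09],0.99],[[0.0,1.1,0.09],0.99],[[0.13,1.09,0.09],0.99],[[0.26,1.07,0.09],0.99],[[0.39,1.03,0.09],0.99]]
[[[0.5,0.97,0.09],0.99],[[0.62,0.91,0.09],0.99],[[0.72,0.83,0.09],0.99],[[0.81,0.74,0.09],0.99],[[0.9,0.63,0.09],0.99]]
[[[0.96,0.52,0.09],0.99]]
```

Call:
step_arm(series=[[[-0.72, 0.83, 0.09], 0.99], [[-0.62, 0.91, 0.09], 0.99], [[-0.5, 0.97, 0.09], 0.99], [[-0.38, 1, 0.09], 0.99], [[-0.26, 1, 0.09], 0.99]])

```text
clock: 1.6
position: [0.4072, 0.1768, 0.2448]
eef_rot: [[0.747, 0.665, -0.0], [0.665, -0.747, -0.0], [-0.0, -0.0, -1.0]]
force: [0.8, -0.8, 0.1]
finger_gap: 0.0426
```

Call:
step_arm(series=[[[-0.13, 1, 0.09], 0.99], [[0, 1, 0.09], 0.99], [[0.13, 1, 0.09], 0.99], [[0.26, 1, 0.09], 0.99], [[0.39, 1, 0.09], 0.99]])

```text
clock: 2.1
position: [0.4815, 0.0727, 0.2335]
eef_rot: [[0.991, 0.133, -0.0], [0.133, -0.991, -0.0], [-0.0, -0.0, -1.0]]
force: [0.0, 1.7, -0.0]
finger_gap: 0.0429
```

Call:
step_arm(series=[[[0.5, 0.97, 0.09], 0.99], [[0.62, 0.91, 0.09], 0.99], [[0.72, 0.83, 0.09], 0.99], [[0.81, 0.74, 0.09], 0.99], [[0.9, 0.63, 0.09], 0.99]])

```text
clock: 2.6
position: [0.5608, -0.0393, 0.2221]
eef_rot: [[0.896, -0.445, -0.001], [-0.445, -0.896, 0.0], [-0.001, 0.0, -1.0]]
force: [-0.3, -0.9, 0.1]
finger_gap: 0.0428
```

```bash
python3 p.py .582 -.072 .2 -.583 3; python3 - <<'E'
from h import *
b=cap('side','s1.png')[:,:,::-1]
cv2.imwrite('pics/c1.png',cv2.resize(b[150:290,260:420],None,fx=4,fy=4,interpolation=cv2.INTER_CUBIC))
q=np.array(r.get_obs()['position'])
for z in(0,.006,.025,.038): print(z,(proj('side',q-[0,0,z])-[260,150])*4)
E
```

```text
pos [ 0.5608 -0.0393  0.2221] yaw -0.461 t 2.6 F [-0.3 -0.9  0.1] gap 0.0428 tilt [-0.0006  0.    ]
[[[0.45,0.26,0.3],0.34],[[0.46,0.25,0.3],0.34],[[0.47,0.23,0.3],0.34]]
0 [264.53109428 233.76457993]
0.006 [264.55012338 242.73929451]
0.025 [264.60957405 270.77806698]
0.038 [264.64955737 289.63543481]
```

View pics/c1.png

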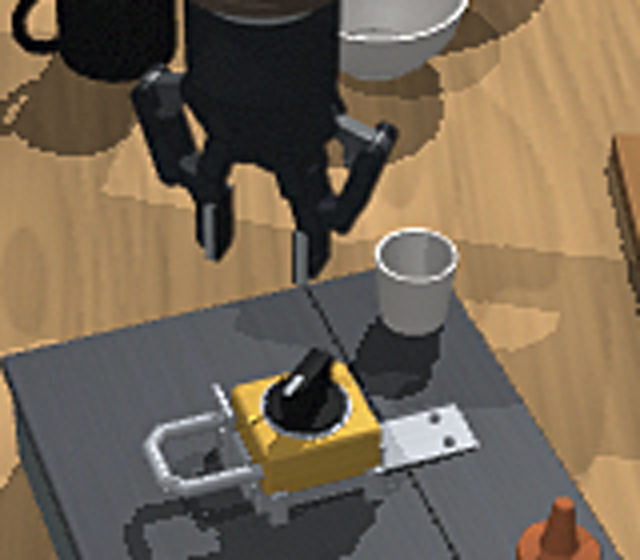

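The fingertips appear at crop (217,260) and (315,280), so about 25 mm ahead of the TCP at half opening. The lock and dial are unmoved, and the bar points as measured.

Call:
step_arm(series=[[[0.45, 0.26, 0.3], 0.34], [[0.46, 0.25, 0.3], 0.34], [[0.47, 0.23, 0.3], 0.34], [[0, 0, 0], 0]])

```text
clock: 3.05
position: [0.5821, -0.072, 0.1983]
eef_rot: [[0.836, -0.549, -0.002], [-0.549, -0.836, 0.0], [-0.002, 0.001, -1.0]]
force: [-0.7, -0.2, -0.7]
finger_gap: 0.0428
```

```bash
python3 p.py .582 -.072 .163 -.583 3
```

```text
pos [ 0.5821 -0.072   0.1983] yaw -0.581 t 3.05 F [-0.7 -0.2 -0.7] gap 0.0428 tilt [-0.0021  0.0002]
[[[-0.0,0.0,0.47],0.01],[[-0.0,0.0,0.47],0.01],[[-0.0,0.0,0.47],0.01]]
```

Call:
step_arm(series=[[[0, 0, 0.47], 0], [[0, 0, 0.47], 0], [[0, 0, 0.47], 0], [[0, 0, 0], 0]])

```text
clock: 3.45
position: [0.5811, -0.0705, 0.1627]
eef_rot: [[0.838, -0.546, -0.003], [-0.546, -0.838, 0.001], [-0.003, 0.001, -1.0]]
force: [-0.6, 1.4, 0.1]
finger_gap: 0.0427
```

Call:
step_arm(series=[[[0, 0, 0], 0], [[0, 0, 0], 0], [[0, 0, 0], 0], [[0, 0, 0], 0]], fingers=0, squeeze=20)

```text
clock: 3.85
position: [0.5821, -0.0709, 0.1654]
eef_rot: [[0.837, -0.547, 0.001], [-0.547, -0.837, -0.0], [0.001, -0.0, -1.0]]
force: [-1.7, 1.7, 4.0]
finger_gap: 0.0121
```

```bash
python3 p.py .582 -.072 .163 -1.281 7; python3 - <<'E'
from h import *
o=r.get_obs();print(o['ft_torque'],o['joints'])
b=cap('side','s2.png')[:,:,::-1];a=cap('top','t2.png')[:,:,::-1]
C=np.hstack([cv2.resize(b[200:290,290:380],(400,400),interpolation=2),cv2.resize(a[190:270,300:380],(400,400),interpolation=2)]);cv2.imwrite('pics/c2.png',C)
E
```

```text
pos [ 0.5821 -0.0709  0.1654] yaw -0.578 t 3.85 F [-1.7  1.7  4. ] gap 0.0121 tilt [ 0.0008 -0.0001]
[[[0.0,0.01,0.01],0.84],[[0.0,0.01,0.01],0.84],[[0.0,0.0,0.01],0.84],[[0.0,0.0,0.01],0.84],[[0.0,0.0,0.01],0.84]]
[[[0.01,0.0,0.01],0.84],[[0.01,0.0,0.01],0.84]]
[0.33946543 0.26958217 0.01858623] [-2.52634216e-01  2.19636004e-01  1.54171302e+00  7.57240993e-05
  1.37948820e+00  3.25627622e-01]
```

View pics/c2.png

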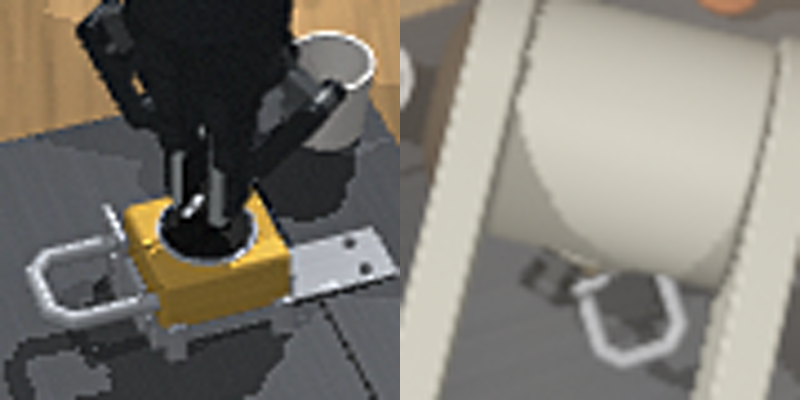

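The gap is 12 mm on the bar. The side view shows the fingers holding it, slightly pushed up (4 N), so I ease up 1 mm and turn clockwise by two clicks.

Call:
step_arm(series=[[[0, 0, -0.04], 0], [[0, 0, 0], 0.6], [[0, 0, 0], 0.6], [[0, 0, 0], 0.6], [[0, 0, 0], 0.6]])

```text
clock: 4.45
position: [0.5818, -0.071, 0.1655]
eef_rot: [[0.645, -0.764, -0.001], [-0.764, -0.645, -0.0], [-0.0, 0.0, -1.0]]
force: [-0.5, 0.8, -2.3]
finger_gap: 0.0125
```

Call:
step_arm(series=[[[0, 0, 0], 0.6], [[0, 0, 0], 0.6], [[0, 0, 0], 0.6], [[0, 0, 0], 0.6], [[0, 0, 0], 0.6]])

```text
clock: 4.95
position: [0.5818, -0.071, 0.1655]
eef_rot: [[0.335, -0.942, -0.001], [-0.942, -0.335, 0.0], [-0.0, 0.0, -1.0]]
force: [0.2, 0.7, -2.6]
finger_gap: 0.0123
```

Call:
step_arm(series=[[[0, 0, 0], 0.4], [[0, 0, 0], 0], [[0, 0, 0], 0], [[0, 0, 0], 0]])

```text
clock: 5.35
position: [0.5819, -0.0711, 0.1656]
eef_rot: [[0.293, -0.956, -0.0], [-0.956, -0.293, -0.0], [0.0, 0.0, -1.0]]
force: [-0.5, 0.4, -4.0]
finger_gap: 0.0126
```

```bash
python3 p.py .582 -.072 .19 -1.281 3; python3 -c "
from h import *;print(r.get_obs()['ft_torque'])"
```

```text
pos [ 0.5819 -0.0711  0.1656] yaw -1.273 t 5.35 F [-0.5  0.4 -4. ] gap 0.0126 tilt [-0.0003 -0.0001]
[[[0.01,0.0,-0.33],0.02],[[0.01,0.0,-0.33],0.02],[[0.01,0.0,-0.33],0.02]]
[-0.00324908 -0.02221947 -0.01820818]
```

Call:
step_arm(series=[[[0, 0, 0], 0], [[0, 0, 0], 0], [[0, 0, 0], 0], [[0, 0, -1], 0], [[0, 0, -1], 0]], fingers=0.5)

```text
clock: 5.85
position: [0.5817, -0.071, 0.2161]
eef_rot: [[0.292, -0.956, -0.001], [-0.956, -0.292, 0.0], [-0.001, 0.001, -1.0]]
force: [0.2, -1.4, 0.1]
finger_gap: 0.0428
```

```bash
python3 p.py .642 -.17 .22 0.29 14; python3 - <<'E'
from h import *
b=cap('side','s3.png')[:,:,::-1]
cv2.imwrite('pics/c3.png',cv2.resize(b[220:295,290:390],(800,600),interpolation=2))
E
```

```text
pos [ 0.5817 -0.071   0.2161] yaw -1.274 t 5.85 F [ 0.2 -1.4  0.1] gap 0.0428 tilt [-0.0012  0.0002]
[[[0.32,-0.08,-0.01],-0.93],[[0.33,-0.05,-0.01],-0.93],[[0.33,-0.01,-0.01],-0.93],[[0.33,0.03,-0.01],-0.93],[[0.32,0.06,-0.01],-0.93]]
[[[0.32,0.1,-0.01],-0.93],[[0.3,0.14,-0.01],-0.93],[[0.29,0.17,-0.01],-0.93],[[0.27,0.2,-0.01],-0.93],[[0.24,0.23,-0.01],-0.93]]
[[[0.21,0.25,-0.01],-0.93],[[0.18,0.27,-0.01],-0.93],[[0.15,0.29,-0.01],-0.93],[[0.12,0.31,-0.01],-0.93]]
```

View pics/c3.png

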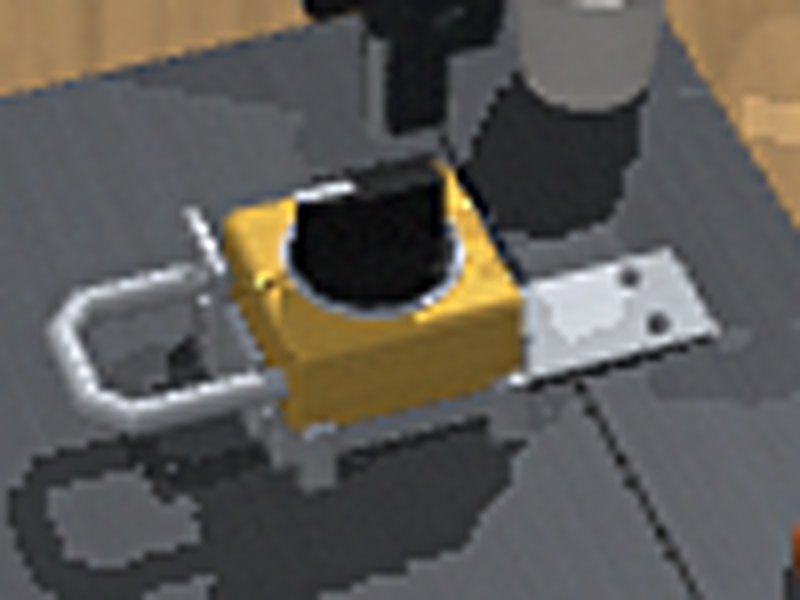

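The view shows the dial bar parallel to the lock's body, with the white line toward the shackle edge (300,195)-(440,165). The ridge is at (265,283) and the shackle bow spans (62,330) to (105,405).

```bash
python3 - <<'E'
from h import *
g=lambda u,v:(u/8+290-.4,v/8+220-.4)
ang=lambda a,b:np.arctan2(*(b-a)[1::-1])
print('bar',ang(onz('side',*g(300,193),.1525),onz('side',*g(437,163),.1525)))
print('line',ang(onz('side',*g(300,197),.1525),onz('side',*g(352,186),.1525)))
print('body bottom edge',ang(onz('side',*g(295,428),.094),onz('side',*g(520,375),.094)))
print('ridge',onz('side',*g(265,283),.1265),'disc',onz('side',*g(372,245),.1305))
a,b=onz('side',*g(64,335),.11),onz('side',*g(105,402),.11);print('bow',a,b,(a+b)/2,ang(b,a))
print('leg',ang(onz('side',*g(140,405),.11),onz('side',*g(280,380),.11)))
t=cv2.imread('pics/t0.png');h=cv2.cvtColor(t,cv2.COLOR_BGR2HSV)
m=((h[:,:,2]>140)&(h[:,:,1]<40)).astype(np.uint8);k=np.zeros_like(m);k[244:270,325:365]=1;m*=k
p=cv2.findNonZero(m)[:,0,:];w=np.array([onz('top',u,v,.11)[:2] for u,v in p])
for y in(.28,.30): 
  X=np.array([np.cos(y),np.sin(y)]);Y=np.array([-X[1],X[0]]);c=w-[.582,-.0715];print(y,(c@X).min(),(c@X).max(),(c@Y).min(),(c@Y).max())
E
cat > /dev/null; python3 p.py .582 -.071 .22 0.29 13
```

```text
bar 0.26861812706815075
line 0.2584898153712132
body bottom edge 0.27538518548809987
ridge [ 0.55355745 -0.08088654  0.1265    ] disc [ 0.58216328 -0.07178748  0.1305    ]
bow [ 0.50015129 -0.08153229  0.11      ] [ 0.51076277 -0.10670541  0.11      ] [ 0.50545703 -0.09411885  0.11      ] 1.9697329564328296
leg 0.20492078465728594
0.28 -0.08698878713895872 -0.02742609863116605 -0.02617840341568342 0.034976105698244005
0.3 -0.08670793738879184 -0.02673676111193648 -0.02481026728701236 0.03556893622037348
pos [ 0.5829 -0.0712  0.221 ] yaw -1.274 t 5.9 F [-1.2  1.3  5.3] gap 0.0428 tilt [ 0.0046 -0.0013]
[[[-0.0,0.0,0.0],-1.0],[[-0.0,0.0,0.0],-1.0],[[-0.0,0.0,0.0],-1.0],[[-0.0,0.0,0.0],-1.0],[[-0.0,0.0,0.0],-1.0]]
[[[-0.0,0.0,0.0],-1.0],[[-0.0,0.0,0.0],-1.0],[[-0.0,0.0,0.0],-1.0],[[-0.0,0.0,0.0],-1.0],[[-0.0,-0.0,0.0],-1.0]]
[[[-0.0,-0.0,0.0],-1.0],[[-0.0,-0.0,0.0],-1.0],[[-0.0,-0.0,0.0],-1.0]]
```

```bash
python3 p.py .503 -.0945 .19 0.285 14
```

```text
pos [ 0.5829 -0.0712  0.221 ] yaw -1.274 t 5.9 F [-1.2  1.3  5.3] gap 0.0428 tilt [ 0.0046 -0.0013]
[[[-0.0,0.24,0.09],-0.93],[[-0.03,0.24,0.09],-0.93],[[-0.06,0.23,0.09],-0.93],[[-0.08,0.22,0.09],-0.93],[[-0.11,0.21,0.09],-0.93]]
[[[-0.13,0.2,0.09],-0.93],[[-0.15,0.18,0.09],-0.93],[[-0.17,0.17,0.09],-0.93],[[-0.19,0.15,0.09],-0.93],[[-0.2,0.13,0.09],-0.93]]
[[[-0.21,0.1,0.09],-0.93],[[-0.22,0.08,0.09],-0.93],[[-0.23,0.05,0.09],-0.93],[[-0.24,0.03,0.09],-0.93]]
```

Call:
step_arm(series=[[[0, 0.24, 0], -0.93], [[-0.03, 0.24, 0], -0.93], [[-0.06, 0.23, 0], -0.93], [[-0.08, 0.22, 0.09], -0.93], [[-0.11, 0.21, 0.09], -0.93]], fingers=0.36)

```text
clock: 6.4
position: [0.5532, -0.0792, 0.2114]
eef_rot: [[0.757, -0.653, 0.0], [-0.653, -0.757, -0.0], [0.001, -0.0, -1.0]]
force: [0.3, 0.7, -0.7]
finger_gap: 0.0308
```

Call:
step_arm(series=[[[-0.13, 0.2, 0.09], -0.93], [[-0.15, 0.18, 0.09], -0.93], [[-0.17, 0.17, 0.09], -0.93], [[-0.19, 0.15, 0.09], -0.93], [[-0.2, 0.13, 0.09], -0.93]])

```text
clock: 6.9
position: [0.5245, -0.0877, 0.2001]
eef_rot: [[0.988, -0.153, 0.0], [-0.153, -0.988, -0.0], [0.0, 0.0, -1.0]]
force: [-0.1, 0.9, -0.4]
finger_gap: 0.0306
```

Call:
step_arm(series=[[[-0.21, 0.1, 0.09], -0.93], [[-0.22, 0.08, 0.09], -0.93], [[-0.23, 0.05, 0.09], -0.93], [[-0.24, 0.03, 0.09], -0.93], [[0, 0, 0], 0]])

```text
clock: 7.4
position: [0.5017, -0.0945, 0.191]
eef_rot: [[0.958, 0.286, -0.0], [0.286, -0.958, -0.0], [-0.0, 0.0, -1.0]]
force: [-0.0, 0.8, -0.2]
finger_gap: 0.0307
```

```bash
python3 p.py .503 -.0945 .124 0.285 5
```

```text
pos [ 0.5017 -0.0945  0.191 ] yaw 0.29 t 7.4 F [-0.   0.8 -0.2] gap 0.0307 tilt [-0.0001 -0.0002]
[[[0.01,0.0,0.54],0.01],[[0.01,0.0,0.54],0.01],[[0.01,0.0,0.54],0.01],[[0.01,0.0,0.54],0.01],[[0.01,0.0,0.54],0.01]]
```

Call:
step_arm(series=[[[0.03, 0, 0.54], 0], [[0.03, 0, 0.54], 0], [[0, 0, 0.54], 0], [[0, 0, 0.54], 0], [[0, 0, 0.54], 0]])

```text
clock: 7.9
position: [0.5034, -0.0939, 0.122]
eef_rot: [[0.959, 0.284, -0.001], [0.284, -0.959, 0.0], [-0.001, -0.0, -1.0]]
force: [-0.2, -0.1, -0.2]
finger_gap: 0.0308
```

Call:
step_arm(series=[[[0, 0, 0], 0], [[0, 0, 0], 0], [[0, 0, 0], 0], [[0, 0, 0], 0]], fingers=0, squeeze=30)

```text
clock: 8.3
position: [0.5037, -0.094, 0.124]
eef_rot: [[0.959, 0.284, 0.0], [0.284, -0.959, -0.0], [0.0, 0.0, -1.0]]
force: [-1.7, -0.4, -2.3]
finger_gap: 0.0078
```

```bash
python3 p.py .4765 -.1023 .124 0.285 5; python3 - <<'E'
from h import *
b=cap('side','s4.png')[:,:,::-1]
cv2.imwrite('pics/c4.png',cv2.resize(b[200:290,270:390],(800,600),interpolation=2))
E
```

```text
pos [ 0.5037 -0.094   0.124 ] yaw 0.288 t 8.3 F [-1.7 -0.4 -2.3] gap 0.0078 tilt [ 0.0005 -0.0003]
[[[-0.23,0.0,0.0],0.0],[[-0.23,0.0,0.0],0.0],[[-0.23,0.0,0.0],0.0],[[-0.23,0.0,0.0],0.0],[[-0.23,0.0,0.0],0.0]]
```

View pics/c4.png

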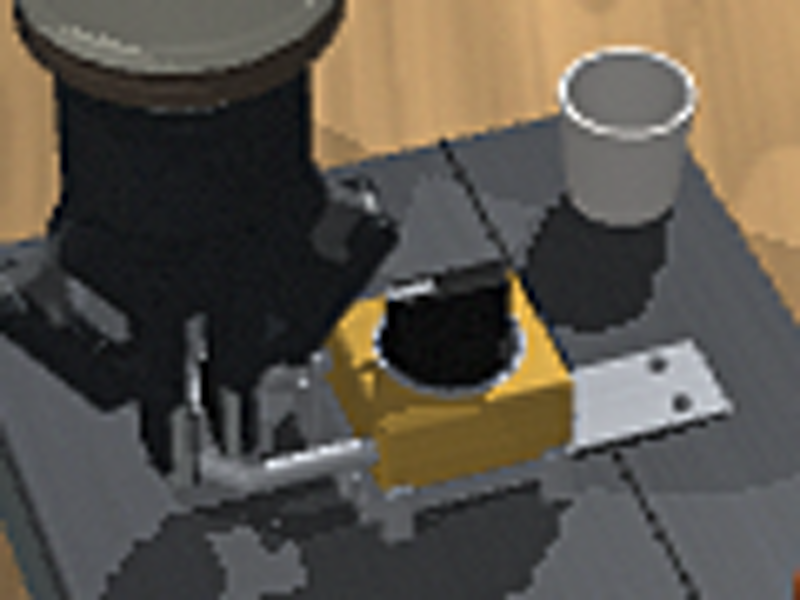

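The jaws hold the bow (gap 8 mm), clear of the dial, and the bar still points at the ridge. Now the pull along tool −x.

Call:
step_arm(series=[[[-0.2, 0, 0], 0], [[-0.2, 0, 0], 0], [[-0.2, 0, 0], 0], [[-0.2, 0, 0], 0], [[-0.2, 0, 0], 0]])

```text
clock: 8.85
position: [0.4792, -0.1013, 0.1237]
eef_rot: [[0.959, 0.284, 0.0], [0.284, -0.959, -0.0], [0.0, 0.0, -1.0]]
force: [2.0, -0.1, 0.3]
finger_gap: 0.0075
```

Call:
step_arm(series=[[[-0.08, 0, 0], 0], [[-0.06, 0, 0], 0], [[0, 0, 0], 0], [[0, 0, 0], 0]])

```text
clock: 9.25
position: [0.4762, -0.1021, 0.1235]
eef_rot: [[0.959, 0.284, -0.0], [0.284, -0.959, -0.0], [-0.0, 0.0, -1.0]]
force: [1.9, -0.6, -0.9]
finger_gap: 0.0076
```

Call:
step_arm(series=[[[-0.06, 0, 0], 0], [[-0.06, 0, 0], 0], [[0, 0, 0], 0]])

```text
clock: 9.55
position: [0.4757, -0.1024, 0.1241]
eef_rot: [[0.959, 0.284, 0.006], [0.284, -0.959, 0.001], [0.006, 0.001, -1.0]]
force: [27.1, 7.7, -9.6]
finger_gap: 0.0076
```

```bash
python3 p.py .4765 -.1023 .124 0.285 1
```

```text
pos [ 0.4757 -0.1024  0.1241] yaw 0.288 t 9.55 F [27.1  7.7 -9.6] gap 0.0076 tilt [0.0061 0.0008]
[[[0.03,0.01,0.0],0.03]]
```

The stop is reached (28 N). I relax, release, and rise.

Call:
step_arm(series=[[[0.11, 0, 0], 0], [[0, 0, 0], 0]])

```text
clock: 9.75
position: [0.4761, -0.102, 0.1234]
eef_rot: [[0.959, 0.284, -0.0], [0.284, -0.959, 0.0], [-0.0, -0.0, -1.0]]
force: [5.1, 1.7, -1.7]
finger_gap: 0.0076
```

Call:
step_arm(series=[[[0, 0, 0], 0], [[0, 0, 0], 0], [[0, 0, -1], 0], [[0, 0, -1], 0], [[0, 0, -1], 0]], fingers=0.36)

```text
clock: 10.25
position: [0.4756, -0.1022, 0.1994]
eef_rot: [[0.959, 0.284, -0.001], [0.284, -0.959, -0.0], [-0.001, -0.0, -1.0]]
force: [0.6, -0.2, -0.5]
finger_gap: 0.0308
```

```bash
python3 p.py .581 -.072 .215 -1.285 14;python3 - <<'E'
from h import *
b=cap('side','s5.png')[:,:,::-1]
cv2.imwrite('pics/c5.png',cv2.resize(b[215:290,280:380],(800,600),interpolation=2))
E
```

```text
pos [ 0.4756 -0.1022  0.1994] yaw 0.288 t 10.25 F [ 0.6 -0.2 -0.5] gap 0.0308 tilt [-0.0007 -0.0001]
[[[0.31,0.0,-0.04],0.94],[[0.31,-0.03,-0.04],0.94],[[0.31,-0.07,-0.04],0.94],[[0.3,-0.1,-0.04],0.94],[[0.28,-0.13,-0.04],0.94]]
[[[0.27,-0.16,-0.04],0.94],[[0.25,-0.19,-0.04],0.94],[[0.22,-0.22,-0.04],0.94],[[0.2,-0.24,-0.04],0.94],[[0.17,-0.26,-0.04],0.94]]
[[[0.14,-0.28,-0.04],0.94],[[0.11,-0.29,-0.04],0.94],[[0.07,-0.3,-0.04],0.94],[[0.04,-0.31,-0.04],0.94]]
```

View pics/c5.png

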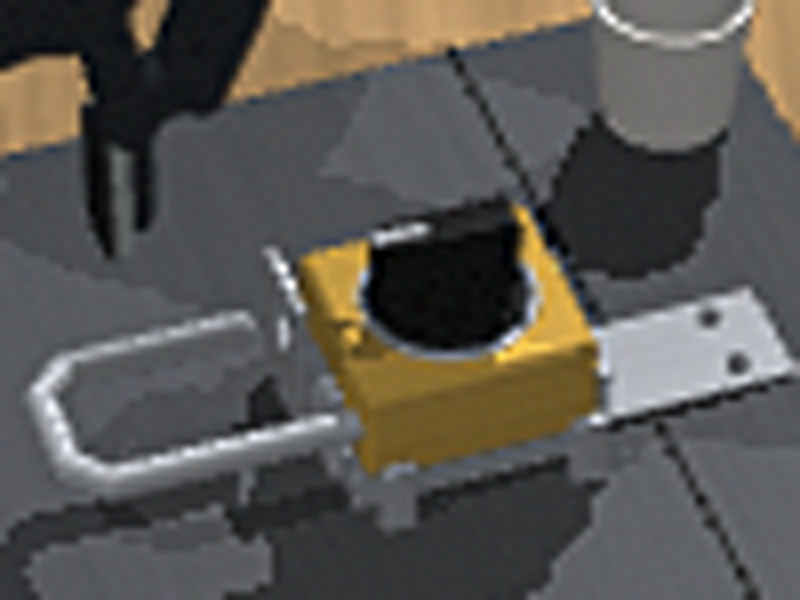

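The shackle is out, the left leg's tip (245,320) is free of the staple, and the dial is still at the ridge. The lock centre is unchanged at about (.581,-.072).

Call:
step_arm(series=[[[0.31, 0, -0.1], 0.94], [[0.31, -0.03, -0.1], 0.94], [[0.31, -0.07, -0.1], 0.94], [[0.3, -0.1, -0.1], 0.94], [[0.28, -0.13, -0.04], 0.94]], fingers=1)

```text
clock: 10.8
position: [0.5137, -0.0915, 0.2096]
eef_rot: [[0.961, -0.277, -0.0], [-0.277, -0.961, -0.0], [-0.0, 0.0, -1.0]]
force: [0.4, -0.7, -0.3]
finger_gap: 0.0854
```

Call:
step_arm(series=[[[0.27, -0.16, -0.04], 0.94], [[0.25, -0.19, -0.04], 0.94], [[0.22, -0.22, -0.04], 0.94], [[0.2, -0.24, -0.04], 0.94], [[0.17, -0.26, -0.04], 0.94]])

```text
clock: 11.3
position: [0.5513, -0.0812, 0.2144]
eef_rot: [[0.664, -0.748, -0.001], [-0.748, -0.664, -0.0], [-0.0, 0.001, -1.0]]
force: [-0.9, -0.0, 0.3]
finger_gap: 0.0857
```

Call:
step_arm(series=[[[0.14, -0.28, 0], 0.94], [[0.11, -0.29, 0], 0.94], [[0.07, -0.3, 0], 0.94], [[0.04, -0.31, 0], 0.94], [[0, 0, 0], 0]])

```text
clock: 11.8
position: [0.5815, -0.0729, 0.2142]
eef_rot: [[0.274, -0.962, -0.001], [-0.962, -0.274, -0.0], [-0.0, 0.001, -1.0]]
force: [-0.7, 0.3, 0.2]
finger_gap: 0.0854
```

```bash
python3 p.py .5805 -.072 .12 -1.285 5
```

```text
pos [ 0.5815 -0.0729  0.2142] yaw -1.293 t 11.8 F [-0.7  0.3  0.2] gap 0.0854 tilt [-0.0006 -0.    ]
[[[-0.01,0.01,0.75],-0.01],[[-0.01,0.01,0.75],-0.01],[[-0.01,0.01,0.75],-0.01],[[-0.01,0.01,0.75],-0.01],[[-0.01,0.01,0.75],-0.01]]
```

Call:
step_arm(series=[[[-0.01, 0.06, 0.78], -0.02], [[-0.01, 0.05, 0.78], -0.02], [[-0.01, 0.05, 0.78], -0.02], [[-0.01, 0.04, 0.78], 0], [[0, 0.02, 0.78], 0]])

```text
clock: 12.3
position: [0.5751, -0.0738, 0.1163]
eef_rot: [[0.287, -0.958, -0.0], [-0.958, -0.287, -0.0], [0.0, 0.0, -1.0]]
force: [-0.8, -0.4, -0.2]
finger_gap: 0.0849
```

Call:
step_arm(series=[[[0, 0, 0], 0], [[0, 0, 0], 0], [[0, 0, 0], 0], [[0, 0, 0], 0]], fingers=0, squeeze=80)

```text
clock: 12.7
position: [0.5759, -0.0737, 0.1179]
eef_rot: [[0.284, -0.959, 0.001], [-0.959, -0.284, -0.0], [0.001, -0.001, -1.0]]
force: [0.6, -0.1, -1.2]
finger_gap: 0.0589
```

```bash
python3 p.py .5805 -.072 .25 -1.285 5; python3 -c "
from h import *;print(r.get_obs()['ft_torque'])"
```

```text
pos [ 0.5759 -0.0737  0.1179] yaw -1.283 t 12.7 F [ 0.6 -0.1 -1.2] gap 0.0589 tilt [ 0.0009 -0.0004]
[[[-0.0,-0.04,-1.06],0.0],[[-0.0,-0.04,-1.06],0.0],[[-0.0,-0.04,-1.06],0.0],[[-0.0,-0.04,-1.06],0.0],[[-0.0,-0.04,-1.06],0.0]]
[-0.0118391  -0.16786352  0.01529276]
```

Gripped at 59 mm with no side load. Now a slow straight lift.

Call:
step_arm(series=[[[0, 0, -0.2], 0], [[0, 0, -0.3], 0], [[0, 0, -0.4], 0], [[0, 0, -0.5], 0], [[0, 0, -0.5], 0]])

```text
clock: 13.2
position: [0.5758, -0.0736, 0.166]
eef_rot: [[0.283, -0.959, 0.001], [-0.959, -0.283, -0.0], [0.0, -0.0, -1.0]]
force: [-0.1, -0.9, -3.4]
finger_gap: 0.0592
```

Call:
step_arm(series=[[[0, 0, -0.7], 0], [[0, 0, -0.8], 0], [[0, 0, -0.8], 0], [[0, 0, -0.7], 0], [[0, 0, -0.3], 0]])

```text
clock: 13.7
position: [0.5761, -0.0737, 0.2497]
eef_rot: [[0.283, -0.959, 0.003], [-0.959, -0.283, -0.001], [0.002, -0.002, -1.0]]
force: [0.4, 0.3, -4.3]
finger_gap: 0.0588
```

Call:
step_arm(series=[[[0, 0, -0.2], 0], [[0, 0, -0.1], 0], [[0, 0, 0], 0], [[0, 0, 0], 0], [[0, 0, 0], 0]])

```text
clock: 14.2
position: [0.5756, -0.0736, 0.254]
eef_rot: [[0.283, -0.959, -0.001], [-0.959, -0.283, 0.0], [-0.0, 0.001, -1.0]]
force: [-0.4, 1.4, -3.7]
finger_gap: 0.059
```

```bash
python3 p.py .5805 -.072 .25 -1.285 1; python3 - <<'E'
from h import *
print(r.get_obs()['ft_torque'])
b=cap('side','s6.png')[:,:,::-1]
cv2.imwrite('pics/c6.png',cv2.resize(b[140:290,250:450],(800,600),interpolation=2))
E
```

```text
pos [ 0.5756 -0.0736  0.254 ] yaw -1.284 t 14.2 F [-0.4  1.4 -3.7] gap 0.059 tilt [-0.0009  0.0001]
[[[-0.0,-0.21,0.16],0.01]]
[ 0.03553342 -0.02384755 -0.04070439]
```

View pics/c6.png

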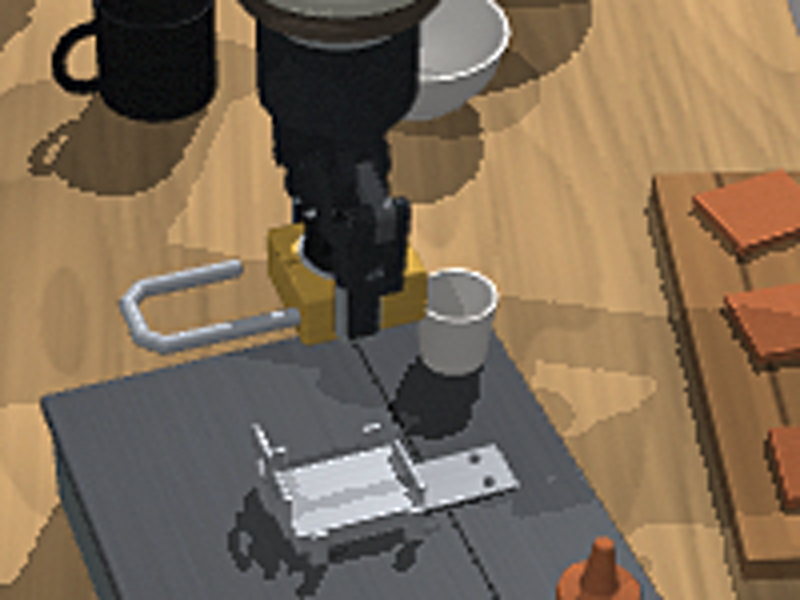

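The lock is held level with its shackle open, about 136 mm up. Its lower edge (303,342)-(430,315) is parallel to the seat edge, and the seat is empty with the cup and cone undisturbed. I hand the job in.

```bash
python3 -c "
from cell import r
o=r.get_obs();print(o['clock'],o['qd'].round(3),o['finger_gap']);print(r.hand_in());o=r.get_obs();print(o['clock'],o['position'],o['finger_gap'])"
```

```text
14.25 [-0.001 -0.001 -0.002 -0.001  0.003  0.001] 0.05907374064600337
the job is handed in; nothing more can be done
None
the job is handed in; nothing more can be done
```

The lock is open and held level, dial up, about 136 mm above its seat; I handed the job in at 14.25 s with the arm still.

- **Dial:** I turned it two clicks clockwise in the seat. Its bar then measured 0.26–0.27 rad against the body's 0.275–0.29, so it sits at the ridge.
- **Shackle:** I pulled it until the force rose from 2 N to about 28 N at the stop. The picture showed the left leg clear of the staple.
- **Lift:** I gripped the sides with 80 N. Before hand-in the gap was a steady 59 mm and the lock's lower edge ran parallel to the seat's. The force reading was about 4 N, a little under the lock's stated 0.5 kg.
- **Surroundings:** In the last side crop, the cup, cone, mug and bowl stood in place. The pot, bottle and brush were outside that crop, and I did not check them after the first pictures.
- **Not confirmed:** I saw the dial at the ridge just before the lift, but the gripper mostly hides it in the last picture. Nothing touched it in between. Early on, the fingers pressed the dial lightly (about 4 N), and as I turned it the grip pulled up on the lock by up to 4 N, with no visible effect.

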